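# Seat the carrier plate on its locating pins and latch it

## Robot

A 7-joint arm with a two-finger parallel gripper is mounted at the origin on a cart in front of the work surface, level with it; the furniture and walls round the work are solid. World frame = base frame: x ahead of the robot, y to its left, z up, the work surface at z = 0. Lengths are in m, angles in rad, forces in N, time in s.
With the tool pointing down it reaches from about 0.425 to 0.925 m from the base axis. Payload 6.8 kg.
Tool frame: the origin (TCP) lies on the centre line of the jaws, within the pads' length; the fingertips stand 25 mm ahead of it and the grasp point (between the pads) lies 6 mm ahead of it; z points along the fingers, y is the line along which they close (so a half turn about z gives the same grasp; the last joint's range is limited). The gripper opens to 85 mm and grips with 20 to 120 N. Pads are 22 mm wide; open, the fingers measure 114 mm over their backs; the gripper's body (76 mm by 85 mm) begins 54 mm behind the grasp point. The pads swing forward as they close: fully open they stand 13 mm farther back than shut.
Start: joints at [-1.215, 0.477, 0.022, 1.555, -0.011, 1.109, -0.083], TCP at [0.302, 0.604, 0.256] pointing down, gripper open.
Joint ranges: [-2.96, 2.96], [-0.34, 2.1], [-1.41, 1.46], [0.24, 2.44], [-1.37, 4.51], [0.17, 1.92], [-2.96, 2.96]. Speed limits (rad/s): [2.39, 2.39, 3.14, 3.14, 3.14, 3.14, 3.14].

## Interface

Orientations are given as a rotation vector (axis times angle).
In Python, from bench import telemetry, grab_frame, job gives the robot as it stands.
- The arm moves only by the tool apply_moves, never from a script. Its argument "rows" is a list of rows, each a list of 2 entries, a list of its own where there are three numbers: the shift along the tool's x, y, z each as a share of 250 mm, from -1 to 1, then the turn, a rotation vector about the tool's x, y, z each as a share of pi rad, from -1 to 1. A call has 1 to 10 rows; each row is the pose to reach, as a shift and turn from the pose commanded when the call began, along the tool's axes at that moment, turning the shorter way round; what a row does not reach only later rows make up. A row lasts 1/8 s, in which the tool goes at most 62.5 mm and 10.7 degrees, less where a joint would pass 70% of its speed; a pose out of reach is approached as far as the arm can. A call with a number of a shift or a turn outside -1 to 1 is refused whole. A call with a gripper value outside its range is refused whole. "jaw" is the gripper's target within -1 to 1 (fully open at 1, half-way at 0, shut at -1), set as the call begins (left out, the last holds). The fingers move at their own pace and stop on an object; "newtons" is the grip in N (left out, the last holds). Time passes only in rows, so rows that repeat a pose let the fingers close. It gives the time, the measured TCP pose, the force, the opening and the grip force at its end, in the units of the state.
- telemetry.get_obs(): the state, without advancing time (a new reading comes with each control period).
- grab_frame(name): name is "scene" or "side" or "wrist"; returns a dict with "frame" (384x512x3 uint8, red, green, blue), "vertical_fov" (degrees; the focal length in pixels is half the picture's height over the tangent of half this angle, whatever the lens; pixels are square), "cx", "cy" (the principal point, pixels), "origin" and "attitude" of the camera in the world. Camera axes: x right, y up, looking along -z (the intrinsics and any distortion apply to the point x, -y, -z); pixel columns grow to the right and rows downward; lengths in m; the calibration is good to about 2 mm. The wrist camera is an equidistant fisheye: a pixel r from the principal point sees the ray r / f radians off the axis. A picture is of the moment at which its call begins. There is no depth.
- job.hand_in(): hands the job in; it is judged then, once.
The state is a dict: "clock": time; "joints": joint angles; "qvel": joint speeds; "tau": joint torques, N m; "tcp_pos": TCP position; "orientation": TCP orientation; "contact_force": force on the tool from outside, world axes, zero at the start; "moment": the same for the moment, N m; "grip_width": finger opening in m; "gripper_force": force on a finger pad.
Only numpy, scipy, OpenCV 4.12 (cv2) and the standard library are available. Lean on these libraries where they do the work, as an engineer would, in place of code of your own. Each camera call takes 0.05 s, during which the arm holds its last target. There are 200 camera calls.

## Task

Nudge the aluminium carrier plate back against the jig's fence, then slide it along the fence toward the red latch until its two holes drop over the two brass pins and it lies flat and fully down in the jig. Then push the red latch right round over the plate until it stops. Do it all by pushing: do not pick the plate up, do not disturb the two wooden printing blocks and the thread spool standing near, and finish clear of everything.

Things in the scene. Friction and masses are not known exactly. Their poses are not given: they have to be found in the camera images.
- jig: Registration jig, fixed: dark steel base, x -100..70, y -155..125 mm, 10 mm thick. Origin on the table under it, z up, +x toward its fence (roughly away from the robot), +y toward its run-in deck (roughly to the robot's left); the plate is slid toward -y. All 'jig mm' below are x, y, z in this frame.
- fence_face (a point): point at the foot of the aluminium fence's face (jig mm 48, 37.5, 10). The fence runs along y from -50 to 125, face at x = 48, top at z = 36.
- deck_edge (a point): middle of the edge of the grey run-in deck (jig mm -15, 28, 17). The deck covers y 28..123, top at z = 17; the rest of the base, the bay, has its top at z = 10.
- seat (a point): where the plate's origin lies when it is seated (jig mm 0, -40, 10), its axes then parallel to the jig's, its back edge touching the fence, its trailing edge 3 mm clear of the deck.
- pin_near (a point): centre of the tip of the brass pin farther from the fence (jig mm -32, -45, 17). Both pins are 10 mm thick, taper to 6 mm at the tip and rise 7 mm from the bay, level with the deck: the plate rides on deck and pins until its holes come over the pins.
- pin_far (a point): centre of the tip of the brass pin nearer the fence (jig mm 14, -45, 17)
- plate: Loose aluminium plate, 96 (x) x 130 (y) x 12 mm, about 0.45 kg; origin at the centre of its underside, axes within 0.1 rad of the jig's at the start. A lip 5 mm thick, to 26 mm above the underside, runs along its +y (trailing) and -x (near) edges, outer faces flush with them. Starts on deck and pins, 9 to 22 mm off the fence, 15 to 45 mm short of its seat in y.
- hole_near (a point): centre, at the underside, of the plate's hole farther from the fence (plate frame -32, -5, 0 mm); both holes are round, 13 mm, right through
- hole_far (a point): centre, at the underside, of the hole nearer the fence (plate frame 14, -5, 0 mm)
- latch (a joint): angle of the red latch arm, rad: 0 = along the jig's -y (open), growing clockwise from above to its stop at 1.57 = along the jig's -x, over the seated plate (shut). Stays where left; about 1 N at the knob moves it. Arm 16 mm wide, jig z 25..31 mm: the seated plate (top at 22; lip on its other edges to 36) passes under, an unseated one (29) does not.
- latch_pivot (a point): point on the latch's upright hinge axis (jig mm 62, -85, 28)
- latch_knob (a point): centre of the upright black knob on the latch arm, 52 mm from the hinge axis: 14 mm across, jig z 31..59 mm, to be pushed from the side
- sprig: loose wooden printing block with a round knob, 68 x 48 x 64 mm, bystander; origin at the centre of its underside
- square: loose square wooden printing block, 60 x 65 x 34 mm, bystander; origin at the centre of its underside
- spool: loose spool of dark thread, 30 mm across, 42 mm tall, bystander; origin at the centre of its underside

How it is judged:
On the way, in this order (a step that is already met when the one before it is completed fails the run):
1. the plate has dropped over both pins and lies flat in the jig (horizontal distance between hole_near and pin_near below 0.003 m and horizontal distance between hole_far and pin_far below 0.003 m and z of plate in the frame of jig below 0.012 m and angle between plate's own z axis and vertical below 0.03 rad), for 0.2 s.
2. the latch has been swung over the seated plate (value of joint latch above 1.4 rad), for 0.2 s.
At the end, for the whole second after the job is handed in: Both plate holes are within 3 mm of their pins (seen from above), the plate's underside is within 2 mm of the bay's floor and level within 0.03 rad, the latch is turned beyond 1.4 rad of its 1.57, and the plate is at rest (all of step 1 and value of joint latch above 1.4 rad and linear speed of plate below 0.01 m/s); the robot touches nothing.
It fails at once if the plate is lifted (its centre more than 10 mm above the height at which it rides on the deck) (z of plate in the frame of jig above 0.027 m).
It fails at once if the plate is tipped by more than 0.25 rad (angle between plate's own z axis and vertical above 0.25 rad).
It fails at once if a bystander is moved by more than 15 mm (distance of any of sprig, square, spool from where it was at the start of the episode above 0.015 m).
It also fails if it takes over 64 s, if anything falls off the work surface, if the arm or the gripper's body presses on something with over 40 N, if the wrist force passes 120 N, or if a joint passes its speed limit or range.

## Working session

There is one attempt and no reset: what is moved stays moved. The work goes in short steps, Python scripts to look and compute and a tool call to move; the robot and the scene stay as the last step left them, time stands still between calls to the robot, and variables do not carry over. Pictures are saved under pics/ and viewed, at most 10 in all, crops included, and the job is handed in when it is done.

Besides the shell and the picture viewer there is one more tool, called after "Call:" by a JSON object that holds its "method" and its "body", one argument or row to a line. apply_moves: Moves the arm, as the interface text tells. Its arguments: {"type":"object","properties":{"rows":{"type":"array"},"jaw":{"type":"number"},"newtons":{"type":"number"}},"required":["rows"]}

```bash
mkdir -p pics; ls; cat > h.py <<'E'
import numpy as np, cv2
from bench import telemetry, grab_frame, job
from scipy.spatial.transform import Rotation as R
def rot(a):
    a=np.array(a,float)
    if a.shape==(3,3): return a
    return R.from_rotvec(a).as_matrix() if a.size==3 else R.from_quat(a).as_matrix()
def save(n,fn):
    g=grab_frame(n); cv2.imwrite('pics/'+fn+'.png',g['frame'][:,:,::-1]); np.save('pics/'+fn+'.npy',g,allow_pickle=True); return g
def load(fn): return np.load('pics/'+fn+'.npy',allow_pickle=True).item()
def ray(g,u,v,fish=False):
    f=g['frame'].shape[0]/2/np.tan(np.radians(g['vertical_fov'])/2)
    x,y=u-g['cx'],v-g['cy']
    if fish:
        r=np.hypot(x,y); t=r/f; s=np.sin(t)/max(r,1e-9); d=np.array([x*s,-y*s,-np.cos(t)])
    else: d=np.array([x/f,-y/f,-1])
    return np.array(g['origin']),rot(g['attitude'])@d
def onz(g,u,v,z,fish=False):
    o,d=ray(g,u,v,fish); return o+d*(z-o[2])/d[2]
E
python3 - <<'E'
from h import *
print(telemetry.get_obs())
for n in('scene','side','wrist'):
    g=save(n,n+'0'); print({k:v for k,v in g.items() if k!='frame'})
a=[load(n+'0')['frame'] for n in('scene','side')]
E
```

```text
pics
{'clock': 0.0, 'joints': array([-1.21510381,  0.47780442,  0.02235221,  1.55642816, -0.01149791,
        1.10930136, -0.08306872]), 'qvel': array([ 1.77986806e-03,  5.34931309e-04, -9.57430002e-04, -1.29835800e-04,
        4.37982985e-04,  9.22250893e-05,  1.92966790e-04]), 'tau': array([-2.05038609e-04, -5.96439779e+01,  1.60787389e+00, -2.81205457e+01,
        1.24592695e-02,  9.08956106e-03,  2.57656740e-05]), 'tcp_pos': array([0.3017338 , 0.60320727, 0.25533286]), 'orientation': array([-7.21882019e-01, -3.05724439e+00,  2.81406316e-03]), 'contact_force': array([ 0.53739326, -0.51480644,  0.31407822]), 'moment': array([-0.0413364 , -0.04129867, -0.02544904]), 'gripper_force': 0.0, 'grip_width': 0.0849551229832379}
{'vertical_fov': 54.31945322443597, 'cx': 252.519495111553, 'cy': 186.87738244814284, 'origin': array([-0.08142408, -0.67445247,  0.53041883]), 'attitude': array([ 0.91853714, -0.51218418, -0.89454417])}
{'vertical_fov': 48.95228074529385, 'cx': 254.29105391784537, 'cy': 199.20289322754545, 'origin': array([0.15625171, 0.63606247, 0.52535142]), 'attitude': array([ 0.36367993, -1.48452497, -2.33178135])}
{'vertical_fov': 65.70646984690485, 'cx': 253.43704759231989, 'cy': 189.58385311821218, 'origin': array([0.24169265, 0.6340486 , 0.37293334]), 'attitude': array([-0.24092634, -0.14775173,  1.10022496])}
```

View pics/scene0.png

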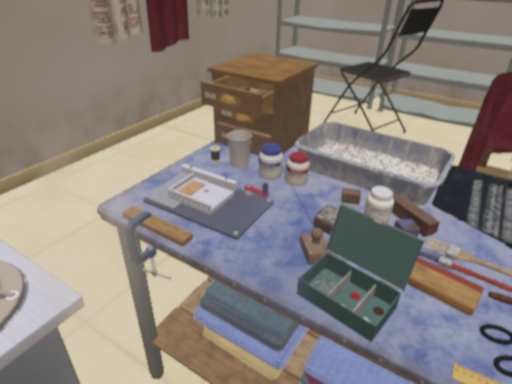

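View pics/side0.png

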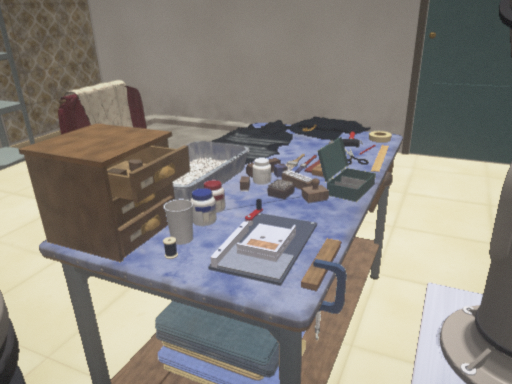

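The jig with plate is at scene (205,195) and side (265,240), with the latch and its black knob at scene (265,188) and side (258,207). I'll get a rough position, then look from above with the wrist camera.

```bash
python3 - <<'E'
from h import *
s,d=load('scene0'),load('side0')
for n,g,P in(('scene',s,[(203,190),(147,203),(235,230),(272,200),(184,168),(265,183),(320,218),(215,152)]),('side',d,[(265,241),(215,268),(280,277),(317,220),(250,217),(259,202),(170,247)])):
    for p in P: print(n,p,onz(g,*p,0.02).round(3))
w=load('wrist0'); print(rot(w['attitude']).round(3), rot(telemetry.get_obs()['orientation']).round(3))
E=rot(telemetry.get_obs()['orientation']) if 0 else None
a=cv2.resize(s['frame'][140:250,120:300],None,fx=4.4,fy=4.4,interpolation=cv2.INTER_CUBIC)
cv2.imwrite('pics/sc_crop.png',a[:,:,::-1])
E
```

```text
scene (203, 190) [ 0.523 -0.137  0.02 ]
scene (147, 203) [ 0.403 -0.065  0.02 ]
scene (235, 230) [ 0.437 -0.298  0.02 ]
scene (272, 200) [ 0.583 -0.305  0.02 ]
scene (184, 168) [ 0.581 -0.021  0.02 ]
scene (265, 183) [ 0.641 -0.249  0.02 ]
scene (320, 218) [ 0.582 -0.433  0.02 ]
scene (215, 152) [ 0.709 -0.03   0.02 ]
side (265, 241) [ 0.512 -0.15   0.02 ]
side (215, 268) [ 0.564 -0.006  0.02 ]
side (280, 277) [ 0.425 -0.029  0.02 ]
side (317, 220) [ 0.431 -0.298  0.02 ]
side (250, 217) [ 0.598 -0.248  0.02 ]
side (259, 202) [ 0.615 -0.342  0.02 ]
side (170, 247) [ 0.705 -0.04   0.02 ]
[[ 0.447 -0.862 -0.237]
 [ 0.894  0.431  0.119]
 [-0.001 -0.265  0.964]] [[-0.894  0.447 -0.001]
 [ 0.447  0.894 -0.001]
 [-0.    -0.001 -1.   ]]
```

View pics/wrist0.png

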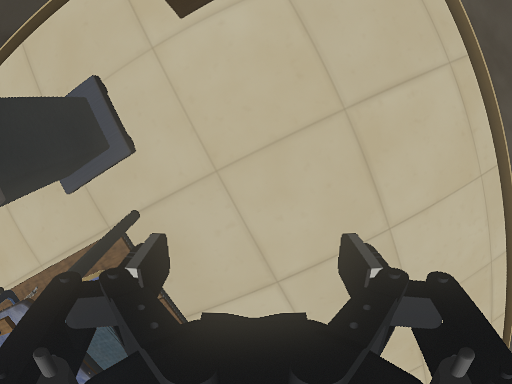

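```bash
cat >> h.py <<'E'
def pose(x,y,z,tx):   # tool down, tool x at world angle tx
    c,s=np.cos(tx),np.sin(tx)
    return np.array([x,y,z]),np.array([[c,s,0],[s,-c,0],[0,0,-1.]])
def rows(ws,cur=None):
    o=telemetry.get_obs(); p,M=cur or (np.array(o['tcp_pos']),rot(o['orientation']))
    out=[]
    for q,N in ws:
        s=M.T@(q-p)/.25; t=R.from_matrix(M.T@N).as_rotvec()/np.pi
        out.append([[round(float(v),3) for v in s],[round(float(v),3) for v in t]])
    print(str(out).replace(' ',''))
E
python3 - <<'E'
from h import *
D=np.pi/180
st=pose(.3017,.6032,.2553,153.43*D)
def P(k): 
    a=(63.43-87.2*k)*D; r=.6745-.115*k
    return pose(r*np.cos(a),r*np.sin(a),.256+.044*k,a+np.pi/2+ (0)*D+ k*8*D)
for i in range(4):
    c=st if i==0 else P(i/4); rows([P(i/4+j/20) for j in range(1,6)],c)
E
```

```text
[[[-0.203,-0.031,-0.012],[0.0,0.0,0.022]],[[-0.402,-0.076,-0.02],[0.0,0.0,0.044]],[[-0.595,-0.137,-0.029],[0.0,0.0,0.066]],[[-0.781,-0.212,-0.038],[0.0,0.0,0.088]],[[-0.959,-0.299,-0.047],[0.0,0.0,0.11]]]
[[[-0.193,-0.037,-0.009],[0.0,0.0,0.022]],[[-0.382,-0.089,-0.018],[0.0,0.0,0.044]],[[-0.564,-0.154,-0.026],[0.0,0.0,0.066]],[[-0.739,-0.232,-0.035],[0.0,0.0,0.088]],[[-0.906,-0.323,-0.044],[0.0,0.0,0.11]]]
[[[-0.183,-0.043,-0.009],[0.0,0.0,0.022]],[[-0.361,-0.099,-0.018],[0.0,0.0,0.044]],[[-0.532,-0.169,-0.026],[0.0,0.0,0.066]],[[-0.696,-0.25,-0.035],[0.0,0.0,0.088]],[[-0.852,-0.344,-0.044],[0.0,0.0,0.11]]]
[[[-0.173,-0.048,-0.009],[0.0,0.0,0.022]],[[-0.34,-0.109,-0.018],[0.0,0.0,0.044]],[[-0.501,-0.182,-0.026],[0.0,0.0,0.066]],[[-0.653,-0.266,-0.035],[0.0,0.0,0.088]],[[-0.798,-0.36,-0.044],[0.0,0.0,0.11]]]
```

Call:
{"method": "apply_moves", "body": {
  "rows": [
    [[-0.203,-0.031,-0.012],[0,0,0.022]],
    [[-0.402,-0.076,-0.02],[0,0,0.044]],
    [[-0.595,-0.137,-0.029],[0,0,0.066]],
    [[-0.781,-0.212,-0.038],[0,0,0.088]],
    [[-0.959,-0.299,-0.047],[0,0,0.11]]
  ]
}}

```text
clock: 0.78
tcp_pos: [0.484, 0.4281, 0.2678]
orientation: [-1.241, -2.886, 0.001]
contact_force: [0.0, 0.4, 0.2]
grip_width: 0.0853
gripper_force: 0.0
```

Call:
{"method": "apply_moves", "body": {
  "rows": [
    [[-0.193,-0.037,-0.009],[0,0,0.022]],
    [[-0.382,-0.089,-0.018],[0,0,0.044]],
    [[-0.564,-0.154,-0.026],[0,0,0.066]],
    [[-0.739,-0.232,-0.035],[0,0,0.088]],
    [[-0.906,-0.323,-0.044],[0,0,0.11]]
  ]
}}

```text
clock: 1.4
tcp_pos: [0.5811, 0.2083, 0.2788]
orientation: [-1.718, -2.63, 0.0]
contact_force: [0.3, 0.1, 0.7]
grip_width: 0.0855
gripper_force: 0.0
```

Call:
{"method": "apply_moves", "body": {
  "rows": [
    [[-0.183,-0.043,-0.009],[0,0,0.022]],
    [[-0.361,-0.099,-0.018],[0,0,0.044]],
    [[-0.532,-0.169,-0.026],[0,0,0.066]],
    [[-0.696,-0.25,-0.035],[0,0,0.088]],
    [[-0.852,-0.344,-0.044],[0,0,0.11]]
  ]
}}

```text
clock: 2.02
tcp_pos: [0.5879, -0.0212, 0.2899]
orientation: [-2.145, -2.295, 0.0]
contact_force: [0.6, -0.3, -0.6]
grip_width: 0.0856
gripper_force: 0.0
```

Call:
{"method": "apply_moves", "body": {
  "rows": [
    [[-0.173,-0.048,-0.009],[0,0,0.022]],
    [[-0.34,-0.109,-0.018],[0,0,0.044]],
    [[-0.501,-0.182,-0.026],[0,0,0.066]],
    [[-0.653,-0.266,-0.035],[0,0,0.088]],
    [[-0.798,-0.36,-0.044],[0,0,0.11]],
    [[-0.798,-0.36,-0.044],[0,0,0.11]],
    [[-0.798,-0.36,-0.044],[0,0,0.11]]
  ]
}}

```text
clock: 2.9
tcp_pos: [0.5126, -0.2243, 0.3009]
orientation: [-2.504, -1.896, -0.001]
contact_force: [-0.2, 0.2, 0.8]
grip_width: 0.0856
gripper_force: 0.0
```

```bash
python3 - <<'E'
from h import *
g=save('wrist','w1'); o=telemetry.get_obs(); print(o['clock'],o['tcp_pos'],rot(o['orientation']).round(3),g['origin'],rot(g['attitude']).round(3))
cv2.imwrite('pics/w1b.png',cv2.resize(g['frame'],(800,600),interpolation=cv2.INTER_CUBIC)[:,:,::-1])
E
```

```text
2.95 [ 0.51288826 -0.22372903  0.30076255] [[ 0.27   0.963 -0.   ]
 [ 0.963 -0.27   0.001]
 [ 0.001 -0.    -1.   ]] [ 0.53058402 -0.1592366   0.41841874] [[ 0.963  0.261  0.072]
 [-0.271  0.928  0.254]
 [-0.    -0.264  0.965]]
```

View pics/w1b.png

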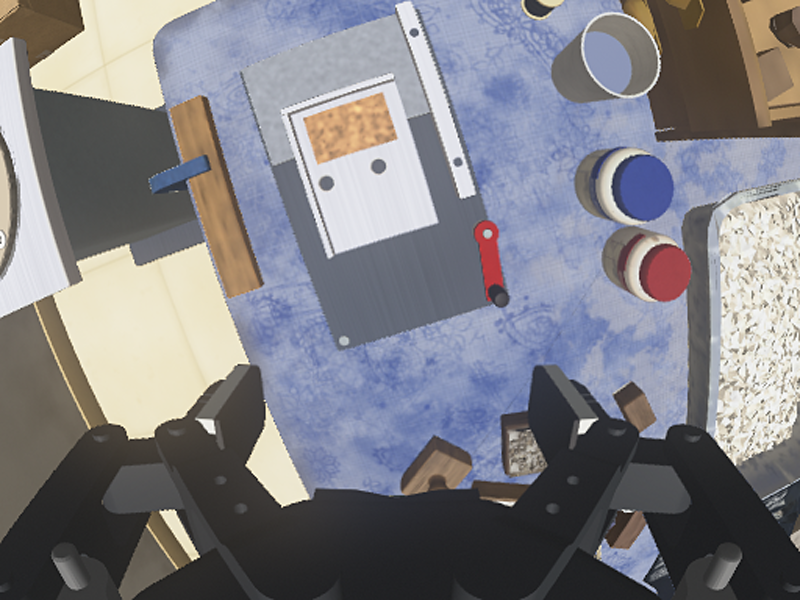

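The wrist view shows jig, fence (face foot end near (460,198)), plate (corners (282,109), (393,75), (438,223), (332,258)), holes (326,183)/(378,166), latch pivot (488,234) and knob (500,297). The blocks are at lower right, clear. Next I fit the jig and plate poses from these points.

```bash
cat >> h.py <<'E'
from scipy.optimize import least_squares
def fit(g,pts,z0=0,fish=True,refine=4,sc=1.5625):
    gray=cv2.cvtColor(g['frame'],cv2.COLOR_RGB2GRAY)
    W=[];L=[]
    for (u,v,r),l in pts:
        c=np.array([[[ (u+.5)/sc-.5,(v+.5)/sc-.5]]],np.float32)
        if r: c=cv2.cornerSubPix(gray,c,(3,3),(-1,-1),(3,50,.01))
        a,b=c[0,0]; W.append(onz(g,a,b,l[2]/1000+z0,fish)[:2]); L.append(np.array(l[:2])/1000)
    W,L=np.array(W),np.array(L)
    f=lambda q:(L@np.array([[np.cos(q[2]),np.sin(q[2])],[-np.sin(q[2]),np.cos(q[2])]])+q[:2]-W).ravel()
    s=least_squares(f,[.5,-.15,0.],loss='soft_l1',f_scale=.002); print((f(s.x).reshape(-1,2)*1000).round(1).tolist()); return s.x
def rel(J,P):
    c,s=np.cos(J[2]),np.sin(J[2]); d=P[:2]-J[:2]
    return np.array([c*d[0]+s*d[1],-s*d[0]+c*d[1]])*1000, P[2]-J[2]
E
python3 - <<'E'
from h import *
g=load('w1')
J=fit(g,[((340,350,1),(-100,-155,10)),((275,166,1),(-100,28,17)),((240,72,1),(-100,123,17)),((488,234,0),(62,-85,31)),((459,199,1),(48,-50,36)),((397,4,1),(48,125,36))])
P=fit(g,[((282,110,1),(-48,65,26)),((393,75,1),(48,65,26)),((438,223,1),(48,-65,12)),((332,258,1),(-48,-65,26)),((326,183.5,0),(-32,-5,12)),((378.5,166.5,0),(14,-5,12))],z0=.017)
print(J,P,rel(J,P)); np.save('J.npy',J)
k=onz(g,(500.5)/1.5625-.5,297.5/1.5625-.5,.059,True); print('knob',rel(J,np.append(k[:2],0)))
s=load('wrist0')
for p,z in [((437,462),.05),((520,445),.034),((543,5),.042),((632,55),.06),((642,183),.07),((227,195),.03)]: print(p,rel(J,np.append(onz(g,p[0]/1.5625,p[1]/1.5625,z,True)[:2],0))[0].round())
E
```

```text
[[-1.5, -1.5], [-1.3, -1.2], [-1.3, 1.8], [0.6, 0.8], [1.6, -0.9], [2.4, 1.1]]
[[-1.6, 0.2], [1.7, 4.8], [0.0, -1.4], [-0.5, -0.3], [0.3, -0.2], [0.2, -0.4]]
[ 0.5272919  -0.14589543  0.03682244] [ 0.50386095 -0.14604657  0.02137573] (array([-23.42063684,   0.71155973]), np.float64(-0.015446711572422122))
knob (array([  53.12113618, -133.33955351]), np.float64(-0.036822443720151574))
(437, 462) [ -41. -278.]
(520, 445) [  42. -299.]
(543, 5) [166.  92.]
(632, 55) [224.  31.]
(642, 183) [195. -74.]
(227, 195) [-141.   17.]
```

```bash
cat >> h.py <<'E'
J=np.load('J.npy') if __import__('os').path.exists('J.npy') else None
def jp(x,y,z,a):  # jig mm, tool x at angle a (deg) in jig frame
    c,s=np.cos(J[2]),np.sin(J[2]); return pose(J[0]+(c*x-s*y)/1e3,J[1]+(s*x+c*y)/1e3,z/1e3,J[2]+np.radians(a))
def where():
    o=telemetry.get_obs(); t=o['tcp_pos']; print('clock',round(o['clock'],2),'jig',rel(J,np.array([t[0],t[1],0]))[0].round(1),'z',round(t[2]*1e3,1),'F',np.round(o['contact_force'],1),'w',round(o['grip_width']*1e3,1))
E
python3 - <<'E'
from h import *
where()
rows([jp(-97,1,150,0),jp(-97,1,45,0)])
E
```

```text
clock 2.95 jig [-17.3 -77.3] z 300.8 F [-0.2  0.2 -0.7] w 85.6
[[[0.2,-0.399,0.603],[-0.0,-0.0,0.401]],[[0.2,-0.399,1.023],[-0.0,-0.0,0.401]]]
```

Call:
{"method": "apply_moves", "body": {
  "rows": [
    [[0.2,-0.4,0.6],[0,0,0.4]],
    [[0.2,-0.4,0.6],[0,0,0.4]],
    [[0.2,-0.4,0.6],[0,0,0.4]],
    [[0.2,-0.4,0.6],[0,0,0.4]],
    [[0.2,-0.4,0.6],[0,0,0.4]],
    [[0.2,-0.4,0.6],[0,0,0.4]],
    [[0.2,-0.4,0.6],[0,0,0.4]],
    [[0.2,-0.4,0.9],[0,0,0.4]],
    [[0.2,-0.4,0.9],[0,0,0.4]],
    [[0.2,-0.4,0.9],[0,0,0.4]]
  ],
  "jaw": 0,
  "newtons": 20
}}

```text
clock: 4.2
tcp_pos: [0.4294, -0.1494, 0.0759]
orientation: [-3.141, -0.062, 0.003]
contact_force: [0.2, -0.2, 0.3]
grip_width: 0.0432
gripper_force: 0.0
```

```bash
python3 - <<'E'
from h import *
where()
rows([jp(-97,1,45,0),jp(-70,1,45,0),jp(-62,1,45,0)])
g=save('wrist','w2'); save('scene','s2')
cv2.imwrite('pics/w2b.png',cv2.resize(g['frame'],(800,600),interpolation=cv2.INTER_CUBIC)[:,:,::-1])
E
```

```text
clock 4.2 jig [-98.    0.1] z 75.9 F [ 0.2 -0.2  0.3] w 43.2
[[[0.004,-0.004,0.124],[-0.0,0.001,0.001]],[[0.112,-0.003,0.124],[-0.0,0.001,0.001]],[[0.144,-0.003,0.123],[-0.0,0.001,0.001]]]
```

View pics/w2b.png

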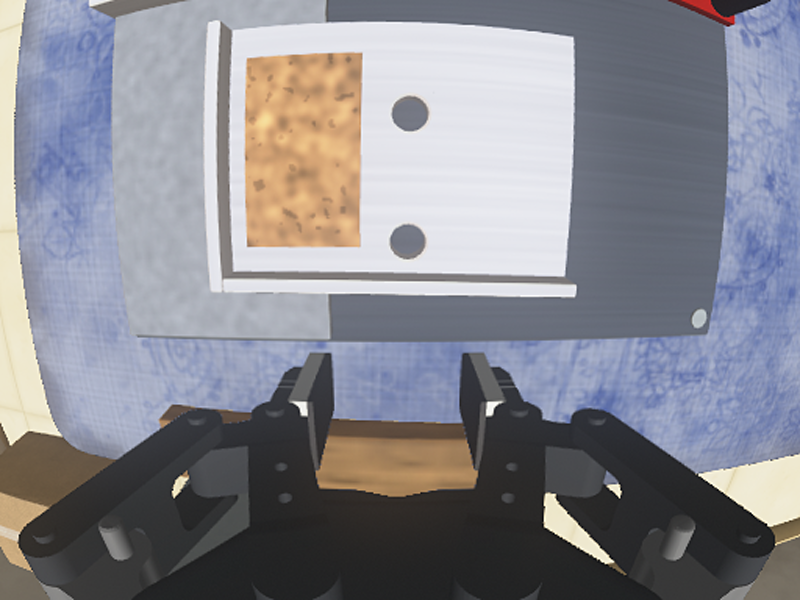

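The close view shows the plate with its near lip along row ~287 and both fingers in front of it (columns 320 and 480), clear to descend. I'll lower and nudge.

Call:
{"method": "apply_moves", "body": {
  "rows": [
    [[0.004,0,0.124],[0,0,0]],
    [[0.03,0,0.124],[0,0,0]],
    [[0.06,0,0.124],[0,0,0]],
    [[0.08,0,0.124],[0,0,0]],
    [[0.095,0,0.124],[0,0,0]],
    [[0.11,0,0.124],[0,0,0]],
    [[0.125,0,0.124],[0,0,0]],
    [[0.135,0,0.124],[0,0,0]],
    [[0.14,0,0.124],[0,0,0]]
  ]
}}

```text
clock: 5.42
tcp_pos: [0.4647, -0.1483, 0.045]
orientation: [-3.141, -0.061, 0.0]
contact_force: [-4.5, -0.2, 3.6]
grip_width: 0.0425
gripper_force: 2.2
```

```bash
python3 - <<'E'
from h import *
where()
g=save('wrist','w3')
cv2.imwrite('pics/w3b.png',cv2.resize(g['frame'],(800,600),interpolation=cv2.INTER_CUBIC)[:,:,::-1])
E
```

```text
clock 5.42 jig [-62.6  -0.1] z 45.0 F [-4.5 -0.2  3.6] w 42.5
```

View pics/w3b.png

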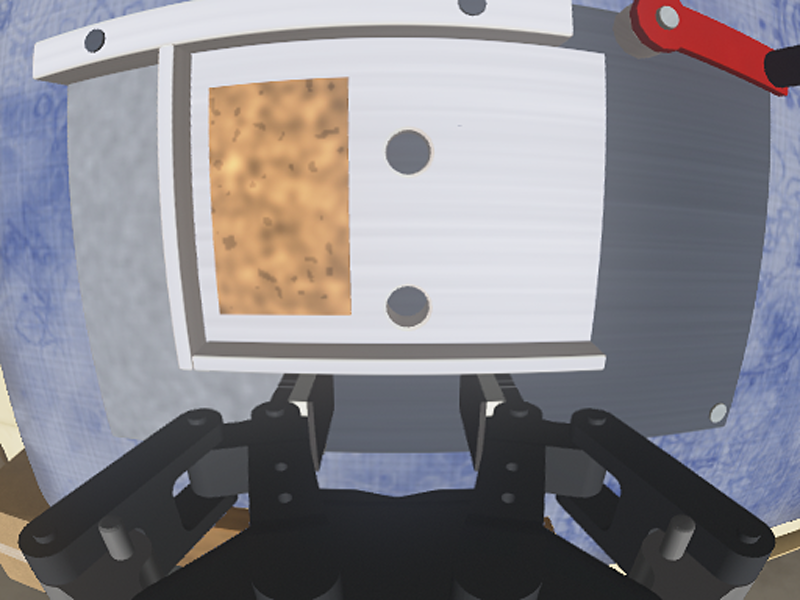

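The plate's back edge now looks at the fence (row ~40), with the holes at (408,152) and (408,306). I'll compute the offset relative to the fence.

```bash
python3 - <<'E'
from h import *
g=load('w3')
Jn=fit(g,[((573,37,1),(48,-50,36)),((38,82,1),(48,125,36)),((667,16,0),(62,-85,31)),((732,424,1),(-100,-155,10))])
P=fit(g,[((408.5,152,0),(14,-5,12)),((408,306,0),(-32,-5,12)),((163,46,1),(48,65,26)),((605,55,1),(48,-65,12)),((605,356,0),(-48,-65,26)),((185,370,1),(-48,65,26))],z0=.017)
print(Jn,J,rel(Jn,P),rel(J,P)); where()
E
```

```text
[[0.6, -2.0], [-0.8, 0.7], [0.1, -0.2], [0.1, 1.0]]
[[0.7, 0.0], [0.1, -0.5], [0.4, 0.7], [1.2, 0.0], [-3.5, -1.9], [-0.5, 1.5]]
[ 0.52566866 -0.1474424   0.04891296] [ 0.5272919  -0.14589543  0.03682244] (array([-1.55527217,  3.5905963 ]), np.float64(0.0024302645663414474)) (array([-3.27766042,  2.08536996]), np.float64(0.014520779667997752))
clock 5.47 jig [-62.5  -0.1] z 45.0 F [-3.6 -0.4  1.5] w 42.9
```

Call:
{"method": "apply_moves", "body": {
  "rows": [
    [[0.006,0,0],[0,0,0]],
    [[0.01,0,0],[0,0,0]],
    [[0.01,0,0],[0,0,0]]
  ]
}}

```text
clock: 5.85
tcp_pos: [0.4665, -0.1482, 0.0449]
orientation: [-3.141, -0.061, 0.002]
contact_force: [-5.0, 0.2, 3.1]
grip_width: 0.0426
gripper_force: 2.6
```

Call:
{"method": "apply_moves", "body": {
  "rows": [
    [[0.006,0,0],[0,0,0]],
    [[0.01,0,0],[0,0,0]],
    [[0.01,0,0],[0,0,0]]
  ]
}}

```text
clock: 6.22
tcp_pos: [0.4666, -0.1481, 0.0446]
orientation: [-3.14, -0.06, 0.008]
contact_force: [-11.6, 0.6, 7.7]
grip_width: 0.0432
gripper_force: 5.5
```

```bash
python3 - <<'E'
from h import *
g=save('wrist','w4')
hsv=cv2.cvtColor(g['frame'],cv2.COLOR_RGB2HSV)
# holes: dark blobs inside plate
m=((g['frame'].max(2)<150)).astype(np.uint8)
m[:60]=0; 
n,_,st,c=cv2.connectedComponentsWithStats(m)
print([(c[i].round(1).tolist(),st[i].tolist()) for i in range(1,n) if 200<st[i,4]<1500 ])
Jn=fit(g,[((573,37,1),(48,-50,36)),((38,82,1),(48,125,36)),((667,16,0),(62,-85,31)),((732,424,1),(-100,-155,10))])
P=fit(g,[((408.5,152,0),(14,-5,12)),((408,306,0),(-32,-5,12)),((163,46,1),(48,65,26)),((605,55,1),(48,-65,12)),((605,356,0),(-48,-65,26)),((185,370,1),(-48,65,26))],z0=.017)
print(Jn,P,rel(Jn,P)); where()
E
```

```text
[([261.0, 96.9], [247, 83, 29, 29, 634]), ([260.8, 196.2], [248, 184, 27, 26, 549])]
[[1.4, -1.6], [-0.6, 3.9], [-0.1, -0.7], [-0.5, 0.1]]
[[0.7, -0.4], [-0.1, -0.7], [0.6, 2.1], [1.1, -0.2], [-4.0, -2.3], [-0.4, 1.7]]
[ 0.52649544 -0.14734523  0.05204561] [ 0.52578503 -0.14408434  0.0461088 ] (array([-0.53981517,  3.29342532]), np.float64(-0.005936811846298726))
clock 6.28 jig [-60.7  -0. ] z 44.6 F [-11.1  -1.5   7.1] w 42.7
```

```bash
python3 - <<'E'
import numpy as np; np.save('J.npy',[.5264,-.1474,.048])
from h import *
where()
rows([jp(-80,1,45,0),jp(-80,1,110,0),jp(-5,96,110,90),jp(-5,96,45,90)])
E
```

```text
clock 6.28 jig [-59.7   2.1] z 44.6 F [-11.1  -1.5   7.1] w 42.7
[[[-0.081,0.005,-0.001],[-0.001,0.002,-0.003]],[[-0.082,0.005,-0.261],[-0.001,0.002,-0.003]],[[0.214,-0.378,-0.262],[-0.002,0.001,-0.503]],[[0.215,-0.378,-0.002],[-0.002,0.001,-0.503]]]
```

Call:
{"method": "apply_moves", "body": {
  "rows": [
    [[-0.08,0.005,0],[0,0,0]],
    [[-0.08,0.005,-0.26],[0,0,0]],
    [[0,-0.1,-0.26],[0,0,-0.1]],
    [[0.05,-0.2,-0.26],[0,0,-0.2]],
    [[0.1,-0.3,-0.26],[0,0,-0.3]],
    [[0.215,-0.378,-0.26],[0,0,-0.503]],
    [[0.215,-0.378,-0.26],[0,0,-0.503]],
    [[0.215,-0.378,-0.26],[0,0,-0.503]],
    [[0.215,-0.378,-0.26],[0,0,-0.503]],
    [[0.215,-0.378,-0.26],[0,0,-0.503]]
  ]
}}

```text
clock: 7.52
tcp_pos: [0.5213, -0.0512, 0.1105]
orientation: [2.249, 2.191, 0.004]
contact_force: [0.2, 0.4, -0.8]
grip_width: 0.0426
gripper_force: 0.0
```

```bash
python3 - <<'E'
from h import *
where()
rows([jp(-5,96,45,90),jp(-5,82,45,90),jp(-5,38,45,90)])
g=save('wrist','w5')
cv2.imwrite('pics/w5b.png',cv2.resize(g['frame'],(800,600),interpolation=cv2.INTER_CUBIC)[:,:,::-1])
E
```

```text
clock 7.53 jig [-0.5 96.3] z 110.5 F [ 0.2  0.4 -0.8] w 42.6
[[[-0.003,-0.019,0.262],[0.001,-0.0,-0.023]],[[-0.059,-0.014,0.262],[0.001,-0.0,-0.023]],[[-0.234,-0.001,0.262],[0.001,-0.0,-0.023]]]
```

View pics/w5b.png

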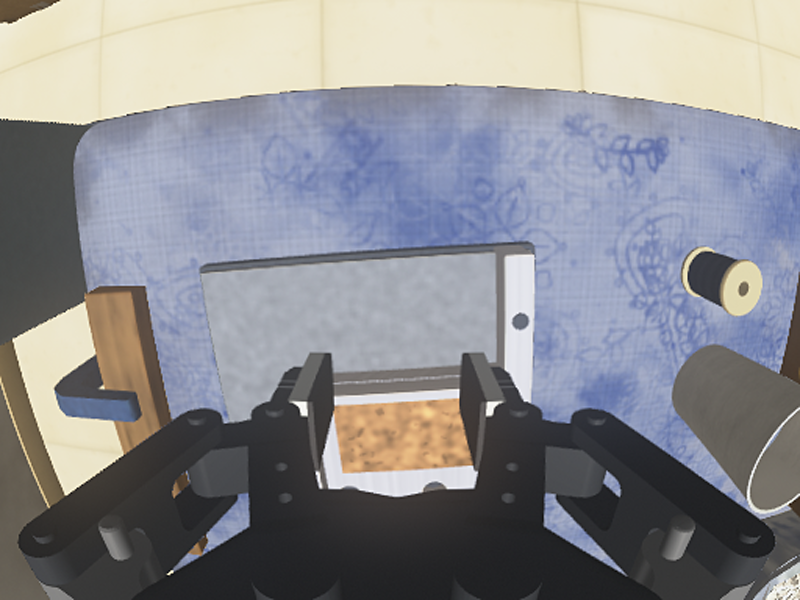

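Call:
{"method": "apply_moves", "body": {
  "rows": [
    [[0,-0.02,0.05],[0,0,-0.023]],
    [[0,-0.02,0.2],[0,0,-0.023]],
    [[0,-0.02,0.262],[0,0,-0.023]],
    [[-0.03,-0.018,0.262],[0,0,-0.023]],
    [[-0.06,-0.014,0.262],[0,0,-0.023]],
    [[-0.08,-0.012,0.262],[0,0,-0.023]],
    [[-0.1,-0.01,0.262],[0,0,-0.023]],
    [[-0.12,-0.008,0.262],[0,0,-0.023]],
    [[-0.14,-0.006,0.262],[0,0,-0.023]]
  ]
}}

```text
clock: 8.7
tcp_pos: [0.5174, -0.0865, 0.0448]
orientation: [2.176, 2.266, 0.001]
contact_force: [0.3, 4.2, 2.1]
grip_width: 0.0428
gripper_force: 2.0
```

```bash
python3 - <<'E'
from h import *
where()
rows([jp(-5,50,45,90),jp(-5,44,45,90),jp(-5,38,45,90),jp(-5,34,45,90)])
save('scene','s6');save('side','d6')
E
```

```text
clock 8.7 jig [-6.  61.2] z 44.8 F [0.3 4.2 2.1] w 42.8
[[[-0.045,0.005,-0.001],[0.0,-0.0,-0.002]],[[-0.069,0.005,-0.001],[0.0,-0.0,-0.002]],[[-0.093,0.005,-0.001],[0.0,-0.0,-0.002]],[[-0.109,0.005,-0.001],[0.0,-0.0,-0.002]]]
```

Call:
{"method": "apply_moves", "body": {
  "rows": [
    [[-0.015,0.002,0],[0,0,0]],
    [[-0.03,0.003,0],[0,0,0]],
    [[-0.045,0.004,0],[0,0,0]],
    [[-0.06,0.005,0],[0,0,0]],
    [[-0.07,0.006,0],[0,0,0]],
    [[-0.076,0.006,0],[0,0,0]]
  ]
}}

```text
clock: 9.55
tcp_pos: [0.5183, -0.1051, 0.0442]
orientation: [-2.175, -2.264, 0.001]
contact_force: [-1.8, 5.0, 2.9]
grip_width: 0.0425
gripper_force: 2.8
```

Call:
{"method": "apply_moves", "body": {
  "rows": [
    [[-0.005,0.0,0],[0,0,0]],
    [[-0.01,0.0,0],[0,0,0]],
    [[-0.012,0.0,0],[0,0,0]]
  ]
}}

```text
clock: 9.93
tcp_pos: [0.5194, -0.1097, 0.0444]
orientation: [2.177, 2.264, -0.001]
contact_force: [0.9, -0.8, -0.4]
grip_width: 0.0429
gripper_force: 0.0
```

```bash
python3 - <<'E'
from h import *
where()
g=save('side','d7'); s=save('scene','s7')
a=cv2.resize(g['frame'][200:285,200:330],(800,523),interpolation=cv2.INTER_CUBIC)
cv2.imwrite('pics/d7b.png',a[:,:,::-1])
E
```

```text
clock 9.93 jig [-5.2 38. ] z 44.4 F [ 0.9 -0.8 -0.4] w 42.9
```

View pics/d7b.png

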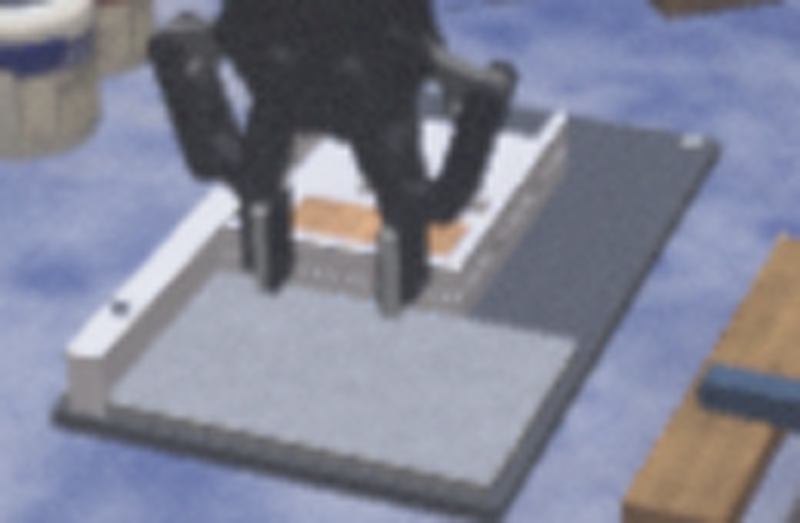

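The force has fallen to zero at the expected spot, so the plate appears to have dropped (the fingers stand at crop (265,285) and (390,305), trailing lip just ahead). I'll lift away and check from above.

```bash
python3 - <<'E'
from h import *
rows([jp(-5,55,45,90),jp(-5,55,110,90),jp(0,-110,200,90)])
E
```

```text
[[[0.067,-0.0,-0.002],[0.0,0.0,-0.003]],[[0.067,-0.0,-0.262],[0.0,0.0,-0.003]],[[-0.593,0.026,-0.621],[0.0,0.0,-0.003]]]
```

Call:
{"method": "apply_moves", "body": {
  "rows": [
    [[0.067,0,0],[0,0,0]],
    [[0.067,0,-0.25],[0,0,0]],
    [[0.0,0,-0.45],[0,0,0]],
    [[-0.2,0.01,-0.6],[0,0,0]],
    [[-0.4,0.02,-0.62],[0,0,0]],
    [[-0.59,0.026,-0.62],[0,0,0]],
    [[-0.59,0.026,-0.62],[0,0,0]],
    [[-0.59,0.026,-0.62],[0,0,0]]
  ],
  "jaw": -1
}}

```text
clock: 11.02
tcp_pos: [0.532, -0.254, 0.1991]
orientation: [-2.174, -2.266, -0.0]
contact_force: [-0.0, -0.0, 0.2]
grip_width: -0.0002
gripper_force: 0.0
```

```bash
python3 - <<'E'
from h import *
where()
g=save('wrist','w8')
cv2.imwrite('pics/w8b.png',cv2.resize(g['frame'],(800,600),interpolation=cv2.INTER_CUBIC)[:,:,::-1])
E
```

```text
clock 11.03 jig [   0.5 -106.7] z 199.1 F [-0.  -0.   0.2] w -0.2
```

View pics/w8b.png

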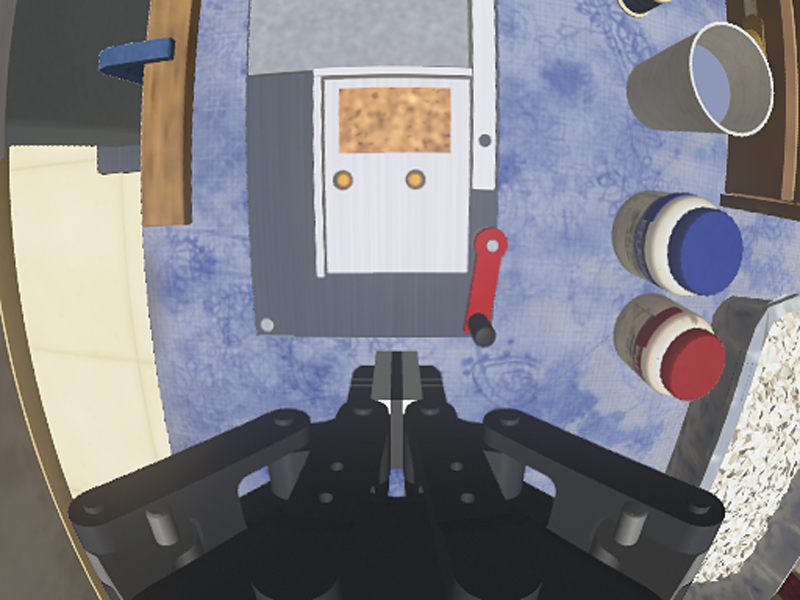

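Both brass pins show centred in the holes at (343,180) and (415,180), and the plate is flush to the fence and parallel. Pivot is at (491,245), knob top around (483,338). Now the latch path.

```bash
cat > latch.py <<'E'
from h import *
def L(phi,back=0,z=65):
    d=np.array([-np.cos(phi),np.sin(phi)]); k=np.array([62,-85])+52*np.array([-np.sin(phi),-np.cos(phi)])-(18+back)*d
    return jp(k[0],k[1],z,180-np.degrees(phi))
E
python3 - <<'E'
from latch import *
g=load('w8'); q=lambda u,v,z:rel(J,np.append(onz(g,(u+.5)/1.5625-.5,(v+.5)/1.5625-.5,z,True)[:2],0))[0].round(1)
print('pivot',q(491,245,.031),'knobtop',q(484,338,.059),'pins',q(343,180,.017),q(415.5,180,.017),'lip',q(315,71,.036),q(471,71,.036))
print(telemetry.get_obs()['joints'].round(2)); where()
rows([L(0,15,130),L(0,15,65)])
E
```

```text
pivot [ 60.2 -84. ] knobtop [  52.7 -135.7] pins [-33.3 -43.4] [ 13.1 -44. ] lip [-47.6  24.9] [46.1 24.1]
[ 0.04  0.42  0.38  1.84 -0.19  0.92  0.56]
clock 11.07 jig [   0.7 -106.2] z 199.1 F [-0.2  0.2  1.1] w 0.3
[[[-0.122,0.378,0.276],[0.0,-0.0,-0.502]],[[-0.122,0.378,0.536],[0.0,-0.0,-0.502]]]
```

Call:
{"method": "apply_moves", "body": {
  "rows": [
    [[-0.12,0.38,0.1],[0,0,-0.2]],
    [[-0.12,0.38,0.276],[0,0,-0.502]],
    [[-0.12,0.38,0.276],[0,0,-0.502]],
    [[-0.12,0.38,0.276],[0,0,-0.502]],
    [[-0.12,0.38,0.276],[0,0,-0.502]],
    [[-0.12,0.38,0.276],[0,0,-0.502]],
    [[-0.12,0.38,0.276],[0,0,-0.502]],
    [[-0.12,0.38,0.276],[0,0,-0.502]],
    [[-0.12,0.38,0.276],[0,0,-0.502]],
    [[-0.12,0.38,0.276],[0,0,-0.502]]
  ]
}}

```text
clock: 12.32
tcp_pos: [0.6284, -0.2796, 0.1304]
orientation: [0.075, -3.141, -0.002]
contact_force: [0.4, 0.1, -0.4]
grip_width: -0.0006
gripper_force: 0.0
```

```bash
python3 - <<'E'
import numpy as np
j=np.load('J.npy'); c,s=np.cos(j[2]),np.sin(j[2]); d=np.array([-1.1,1.2])/1e3
np.save('J.npy',[j[0]+c*d[0]-s*d[1],j[1]+s*d[0]+c*d[1],j[2]])
from latch import *
where()
rows([L(0.1,12),L(.2)]+[L(p) for p in np.arange(.35,1.2,.15)])
save('wrist','w9')
E
```

```text
clock 12.32 jig [  96.7 -138.2] z 130.4 F [ 0.4  0.1 -0.4] w -0.6
[[[0.04,-0.007,0.262],[0.0,-0.0,0.032]],[[0.109,-0.006,0.262],[0.0,-0.0,0.064]],[[0.142,-0.008,0.262],[0.0,-0.0,0.111]],[[0.175,-0.005,0.262],[0.0,-0.0,0.159]],[[0.207,0.003,0.262],[0.0,-0.0,0.207]],[[0.238,0.016,0.262],[0.0,-0.0,0.255]],[[0.266,0.033,0.262],[0.0,-0.0,0.302]],[[0.291,0.054,0.262],[0.0,-0.0,0.35]]]
```

Call:
{"method": "apply_moves", "body": {
  "rows": [
    [[0,-0.007,0.2],[0,0,0]],
    [[0.02,-0.007,0.262],[0,0,0.03]],
    [[0.06,-0.006,0.262],[0,0,0.05]],
    [[0.109,-0.006,0.262],[0,0,0.064]],
    [[0.142,-0.008,0.262],[0,0,0.111]],
    [[0.175,-0.005,0.262],[0,0,0.159]],
    [[0.207,0.003,0.262],[0,0,0.207]],
    [[0.238,0.016,0.262],[0,0,0.255]],
    [[0.266,0.033,0.262],[0,0,0.302]],
    [[0.291,0.054,0.262],[0,0,0.35]]
  ]
}}

```text
clock: 13.62
tcp_pos: [0.5546, -0.2721, 0.0658]
orientation: [1.586, 2.71, -0.001]
contact_force: [0.8, -1.3, -0.2]
grip_width: 0.0001
gripper_force: 0.7
```

```bash
python3 - <<'E'
from latch import *
where()
rows([L(p) for p in (1.1,1.18,1.26,1.34,1.42,1.48,1.53,1.53)])
E
```

```text
clock 13.62 jig [  23.2 -127.1] z 65.8 F [ 0.8 -1.3 -0.2] w 0.1
[[[0.008,0.006,0.003],[0.0,0.001,-0.002]],[[0.025,0.001,0.003],[0.0,0.001,0.023]],[[0.042,-0.003,0.003],[0.0,0.001,0.049]],[[0.059,-0.005,0.003],[0.0,0.001,0.074]],[[0.077,-0.006,0.003],[0.0,0.001,0.1]],[[0.09,-0.006,0.003],[0.0,0.0,0.119]],[[0.101,-0.005,0.003],[0.0,0.0,0.135]],[[0.101,-0.005,0.003],[0.0,0.0,0.135]]]
```

Contact force is about 1.5 N, so the latch is moving. I'll continue round.

Call:
{"method": "apply_moves", "body": {
  "rows": [
    [[0.01,0.004,0.003],[0,0,0]],
    [[0.025,0.001,0.003],[0,0,0.023]],
    [[0.042,-0.003,0.003],[0,0,0.049]],
    [[0.059,-0.005,0.003],[0,0,0.074]],
    [[0.077,-0.006,0.003],[0,0,0.1]],
    [[0.09,-0.006,0.003],[0,0,0.119]],
    [[0.101,-0.005,0.003],[0,0,0.135]],
    [[0.101,-0.005,0.003],[0,0,0.135]]
  ]
}}

```text
clock: 14.62
tcp_pos: [0.5416, -0.2499, 0.0645]
orientation: [2.111, 2.326, 0.001]
contact_force: [0.8, 0.1, 0.4]
grip_width: 0.0001
gripper_force: 0.0
```

Call:
{"method": "apply_moves", "body": {
  "rows": [
    [[0.006,0,0],[0,0,0.01]],
    [[0.01,0,0],[0,0,0.01]],
    [[0.01,0,0],[0,0,0.01]]
  ]
}}

```text
clock: 15.0
tcp_pos: [0.541, -0.2489, 0.0645]
orientation: [2.15, 2.288, -0.001]
contact_force: [-0.2, -4.2, -0.1]
grip_width: -0.0005
gripper_force: 2.2
```

The force rose with the motion blocked, so the latch is at its stop. I'll back off, lift, and verify.

Call:
{"method": "apply_moves", "body": {
  "rows": [
    [[-0.08,0,0],[0,0,0]],
    [[-0.14,0,0],[0,0,0]],
    [[-0.16,0,-0.2],[0,0,0]],
    [[-0.1,0,-0.4],[0,0,0]],
    [[-0.05,0,-0.55],[0,0,0]],
    [[-0.05,0,-0.6],[0,0,0]],
    [[-0.05,0,-0.6],[0,0,0]]
  ]
}}

```text
clock: 15.88
tcp_pos: [0.5418, -0.2612, 0.2145]
orientation: [2.151, 2.288, 0.001]
contact_force: [-0.2, -0.0, -1.0]
grip_width: 0.0003
gripper_force: 0.0
```

```bash
python3 - <<'E'
from h import *
where()
g=save('wrist','w10')
cv2.imwrite('pics/w10b.png',cv2.resize(g['frame'],(800,600),interpolation=cv2.INTER_CUBIC)[:,:,::-1])
E
```

```text
clock 15.88 jig [  11.  -115.6] z 214.5 F [-0.2 -0.  -1. ] w 0.3
```

View pics/w10b.png

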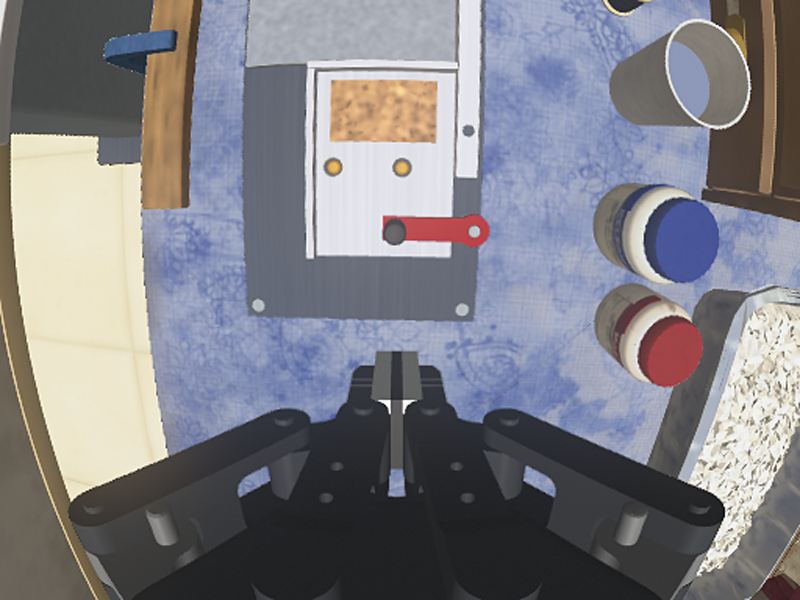

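The plate is seated with pins in both holes ((333,167), (402,167)). The latch lies across it from (475,232) to (395,232), perpendicular to the fence, and the tool is clear. Handing in.

```bash
python3 -c "
from bench import job; print(job.hand_in())"
```

```text
the job is handed in; nothing more can be done
None
```

The job is handed in: from above, the plate lies against the fence with both pins in its holes, the latch was pushed to its stop over it, and the arm is clear; hand-in returned no verdict.

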